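Square a model house in the gluing jig, then open the brush-cap glue pot

ROBOT

A 7-joint arm with a two-finger parallel gripper is mounted at the origin on a cart in front of the work surface, level with it; the furniture and walls round the work are solid. World frame = base frame: x ahead of the robot, y to its left, z up, the work surface at z = 0. Lengths are in m, angles in rad, forces in N, time in s.
With the tool pointing down it reaches from about 0.35 to 0.9 m from the base axis. Payload 8.1 kg.
Tool frame: the origin (TCP) lies at the centre of the arm's flange, where the gripper is bolted on; the fingertips stand 178 mm ahead of it and the grasp point (between the pads) lies 159 mm ahead of it; x points along the fingers, z is the direction in which the jaws open and shut, and the axes are right-handed (so a half turn about x gives the same grasp; the last joint's range is limited). The gripper opens to 92 mm and grips with 3 to 60 N. Pads are 19 mm wide; open, the fingers measure 130 mm over their backs; the gripper's body (75 mm by 190 mm) begins 47 mm behind the grasp point.
Start: joints at [1.15, 0.434, 0.025, 1.573, -0.012, 1.134, -0.075], TCP at [0.195, -0.594, 0.405] pointing down, gripper open.
Joint ranges: [-2.62, 2.62], [-0.44, 2.09], [-1.27, 1.32], [0.08, 2.57], [-1.32, 4.46], [0.12, 2], [-2.74, 2.74]. Speed limits (rad/s): [2.22, 2.22, 3.01, 3.01, 3.14, 3.14, 3.14].

INTERFACE

Orientations are given as a rotation vector (axis times angle).
In Python, from cell import arm, get_image, search_frame, pinpoint gives the robot as it stands.
- The arm moves only by the tool arm_command, never from a script. Its argument "motion" is a list of rows, each a list of 7 numbers: the finger opening in mm, from 0 to 91.8, then the shift along the tool's x, y, z in mm, then the turn, a rotation vector about the tool's x, y, z in degrees. In form: [[fingers, x, y, z, ax, ay, az], ...]. A call has 1 to 5 rows; each row shifts and turns the commanded pose from where the row before left it, along the tool's axes as they then stand; what a row does not reach is not made up. A row lasts 1/8 s, in which the tool goes at most 62.5 mm and 10.7 degrees, less where a joint would pass 70% of its speed; a pose out of reach is approached as far as the arm can. A call with a gripper value outside its range is refused whole. The fingers move at their own pace and stop on an object; "newtons" is the grip in N (left out, the last holds). Time passes only in rows, so rows that do not move let the fingers close. It gives the time, the measured TCP pose, the force and the opening at its end, in the units of the state.
- arm.observe(): the state, without advancing time (a new reading comes with each control period).
- get_image(name): name is "scene" or "top" or "wrist"; returns a dict with "frame" (384x512x3 uint8, red, green, blue), "range_z" (384x512 float32, m along the optical axis (not along the pixel's ray), 0 where there is no reading), "K" (3x3 intrinsics, pixels), "origin" and "rotation" of the camera in the world; the wrist camera has in their place "tool_from_camera" (4x4, takes a point from camera to tool coordinates, whose origin is the TCP and whose axes are the tool frame's). Camera axes: x right, y down, z forward; pixel columns grow to the right and rows downward; lengths in m; the calibration is good to about 2 mm. The wrist camera is an equidistant fisheye: a pixel r from the principal point sees the ray r / f radians off the axis. A picture is of the moment at which its call begins: read the wrist's pose just before it.
- arm.sign_off(): hands the job in, once; it reports no verdict.
Trained networks look in the newest picture that a camera, given by its name, has taken for a name from the list of things; names that differ only in an ending like _2 or _b are one class to them, and where a whole thing is asked for, a point or a joint stands for the part that bears it (a point fixed in the world has none). Each returns a list of dicts, best first, with "p" (0 to 1); they miss things now and then, are a little off and sometimes report something else, mostly with a low value. They report only what shows in the picture. A call takes as long as a camera call.
- search_frame(camera, target): "point" ([x, y, z] in m, in world coordinates, good to about 4 mm: the middle of the surface that is visible of it).
- pinpoint(camera, target): "point" ([x, y, z] in m, in world coordinates, good to about 4 mm: a listed point, or the origin of a listed thing).
The state is a dict: "clock": time; "joints": joint angles; "dq": joint speeds; "joint_efforts": joint torques, N m; "position": TCP position; "ee_rot": TCP orientation; "force": force on the tool from outside, world axes, zero at the start; "ft_torque": the same for the moment, N m; "width": opening from 0.0 (shut) to 1.0 (fully open).
Only numpy, scipy, OpenCV 4.12 (cv2) and the standard library are available. Lean on these libraries where they do the work, as an engineer would, in place of code of your own. Each camera call takes 0.05 s, during which the arm holds its last target. There are 200 camera calls.

TASK

Slide the little house flush into the corner of the plywood gluing jig, square against both aluminium fences, and only then open the glue pot in the jig's grey ring, as its brush dries fast. Some of these pots have a left-hand thread and look just like the others, so try which way the cap loosens. Finish still holding the cap upright over its pot with the whole brush lifted out; leave the spare pot shut and the small dome and the paint brush where they are.

Things in the scene. Friction and masses are not known exactly. Their poses are not given: they have to be found in the camera images.
- jig: Fixed gluing jig: plywood board 200 mm (x) by 215 mm (y), 9 mm thick, on the table. Origin at table height; the board spans x -100 to 100 and y -125 to 90 mm. Two aluminium fences, 12 mm thick, rise 20 mm above the board: one along its +x edge (inner face at x = 85 mm), one along its -y edge (inner face at y = -113 mm). A grey pot ring is screwed to its +y edge.
- fence_corner (a point): Inner corner of the two fences at the board's upper face (9 mm above the table), axes as the jig's: the free board lies towards -x and +y of it.
- pot_ring (a point): Centre of the grey ring (outer diameter 64 mm, 22 mm high) at its upper edge; it stands on the table 60 mm towards -x and 126 mm towards +y of the jig's origin. The glue pot to be opened stands in it; the pot stays put there and does not turn.
- house_mid (a point): Clay-coloured model house, loose on the board, 110 to 220 g: centre of its walls, 31 mm above its foot, own axes. Walls 71 mm (x) by 75 mm (y), 61 mm high. Small beams near the top stick out 7 mm, pass over the fences and push nothing. It starts 8 to 48 mm short of each fence, yaw within 0.3 rad of the jig's; flush, it is 35.5 mm to -x and 37.4 mm to +y of fence_corner.
- pot_1_mouth (a point): Amber glass glue pot with a white paper band, fixed on the table: centre of its rim, 64 mm up. Body 54 mm wide to a shoulder 38 to 48 mm up; neck 24 mm wide, bore 18 mm. One of pot_1 and pot_2 stands in the jig's ring (to be opened), the other alone at the back left (spare); which one is which changes.
- pot_2_mouth (a point): The other glue pot, alike in every way outside: centre of its open rim.
- cap_1_mid (a point): Round black ribbed cap screwed on pot_1, 50 g: point on its axis half-way up. 43 mm wide, 30 mm high, from 50 to 80 mm above the table while shut; z along its axis, x towards the white line on its top. Grip it across the diameter at any yaw. A brush hangs under it on the axis.
- cap_2_mid (a point): The like cap on pot_2: point on its axis half-way up.
- cap_1: The same cap, origin on its axis at its lower edge. From tight, it is free to be lifted straight off after about 61 degrees (1.07 rad) of turn the loosening way, up to 115 degrees; it need not be raised while it turns. The other way it meets a hard stop within 2 degrees. Until it is free a pull finds 0.5 to 3 mm of play, no more. Which hand the ring pot has changes.
- cap_2: The cap of pot_2: origin on its axis at its lower edge; it works as cap_1 does, in either hand.
- pot_1: Pot_1, origin at the centre of its foot on the table.
- pot_2: Pot_2, origin at the centre of its foot on the table.
- cap_1_mark (a point): Outer end of the white line on top of cap_1, 17.5 mm from the axis: it shows how far the cap has turned.
- cap_2_mark (a point): Outer end of the white line on top of cap_2.
- cap_1_brush_tip (a point): Lowest point of the brush under cap_1: 34 mm below the cap's lower edge, 48 mm below the rim while shut.
- cap_2_brush_tip (a point): Lowest point of the brush under cap_2, as for cap_1.
- dome_mid (a point): Small plaster dome on a square tile, 56 x 56 x 26 mm, waiting on the table at the front right: its centre. Leave it.
- brush_mid (a point): Black paint brush, 161 mm long and 8 mm thick, lying on the table left of the jig: its middle. Leave it.

How it is judged:
By the outcome, as a careful person would: the job done as asked, in the order asked, and still so for the second after the job is handed in, while the arm keeps its last pose, push and grip.
It also fails if it takes over 72 s, if anything falls off the work surface, if the arm or the gripper's body presses on something with over 40 N, if the wrist force passes 120 N, or if a joint passes its speed limit or range.

## Working session

There is one attempt and no reset: what is moved stays moved. The work goes in short steps, Python scripts to look and compute and a tool call to move; the robot and the scene stay as the last step left them, time stands still between calls to the robot, and variables do not carry over. Pictures are saved under pics/ and viewed, about 8 in all and at most 12, crops included, and the job is handed in when it is done.

Besides the shell and the picture viewer there is one more tool, called after "Request:" as name(argument=value, ...) on one line, values as JSON. arm_command: Moves the arm, as the interface text tells. Its arguments: {"type":"object","properties":{"motion":{"type":"array"},"newtons":{"type":"number"}},"required":["motion"]}

```bash
ls; mkdir -p pics; cat > h.py <<'E'
import numpy as np, cv2
from cell import arm, get_image, search_frame, pinpoint
def save(n,f): 
    im=get_image(n); cv2.imwrite(f,cv2.cvtColor(im["frame"],cv2.COLOR_RGB2BGR)); return im
E
python3 - <<'E'
from h import *
s=arm.observe(); print(s)
a=save("scene","pics/s0.png"); b=save("top","pics/t0.png")
cv2.imwrite("pics/a.png",cv2.cvtColor(np.hstack([a["frame"],b["frame"]]),cv2.COLOR_RGB2BGR)[:, :])
for c in ["top","scene"]:
    for t in ["jig","fence_corner","pot_ring","house_mid","pot_1_mouth","cap_1_mid","cap_1_mark","dome_mid","brush_mid"]:
        print(c,t,[(np.round(r["point"],4).tolist(),round(r["p"],2)) for r in pinpoint(c,t)][:3])
E
```

```text
pics
{'clock': 0.0, 'joints': array([ 1.1503844 ,  0.43520854,  0.02496583,  1.57408297, -0.01160062,
        1.13400037, -0.07513936]), 'dq': array([ 1.93584414e-03,  1.35011977e-04,  1.08923449e-04,  3.82685984e-04,
        8.43880017e-05, -1.03625717e-03,  2.56160811e-03]), 'joint_efforts': array([-3.38226710e-05, -6.67845154e+01,  9.84591767e-01, -3.14452565e+01,
       -6.05799886e-02,  4.27386013e-02,  9.17804209e-05]), 'position': array([ 0.19520703, -0.59349119,  0.40395911]), 'ee_rot': array([ 0.97289829,  1.34428446, -0.97157781]), 'force': array([ 0.75006652, -0.31656098, -0.46559155]), 'ft_torque': array([-0.07091362, -0.01005462,  0.02648411]), 'width': 1.0046560613979596}
top jig []
top fence_corner [([0.6584, -0.1142, 0.0091], 0.89)]
top pot_ring [([0.4974, 0.1194, 0.0216], 0.89), ([0.3815, -0.2683, 0.016], 0.59)]
top house_mid [([0.583, -0.0623, 0.0356], 0.64)]
top pot_1_mouth [([0.6301, 0.343, 0.0688], 0.7)]
top cap_1_mid [([0.6324, 0.3485, 0.0588], 0.71)]
top cap_1_mark [([0.6148, 0.3556, 0.0826], 0.44)]
top dome_mid [([0.3784, -0.2678, 0.014], 0.88), ([0.4985, 0.1232, 0.0237], 0.69)]
top brush_mid [([0.4808, 0.2699, 0.0022], 0.45)]
scene jig [([0.5654, -0.0024, -0.0026], 0.81)]
scene fence_corner [([0.6571, -0.1134, 0.0064], 0.84), ([0.6353, 0.3426, 0.0511], 0.15)]
scene pot_ring [([0.5006, 0.1176, 0.0227], 0.81)]
scene house_mid [([0.5821, -0.0669, 0.0426], 0.65), ([0.6302, 0.3448, -0.0003], 0.28)]
scene pot_1_mouth [([0.6318, 0.3461, 0.0629], 0.92)]
scene cap_1_mid [([0.6344, 0.3459, 0.067], 0.83)]
scene cap_1_mark [([0.6187, 0.351, 0.0768], 0.82), ([0.4792, 0.2736, 0.0022], 0.72)]
scene dome_mid [([0.3756, -0.2707, 0.0117], 0.54)]
scene brush_mid [([0.48, 0.2711, 0.001], 0.57), ([0.5662, -0.0061, -0.0022], 0.19)]
```

```bash
python3 - <<'E'
import cv2,numpy as np
a=cv2.imread("pics/s0.png");b=cv2.imread("pics/t0.png")
cv2.imwrite("pics/t1.png",cv2.resize(b,(800,600)));cv2.imwrite("pics/s1.png",cv2.resize(a,(800,600)))
E
```

```text
(no output)
```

View pics/t1.png

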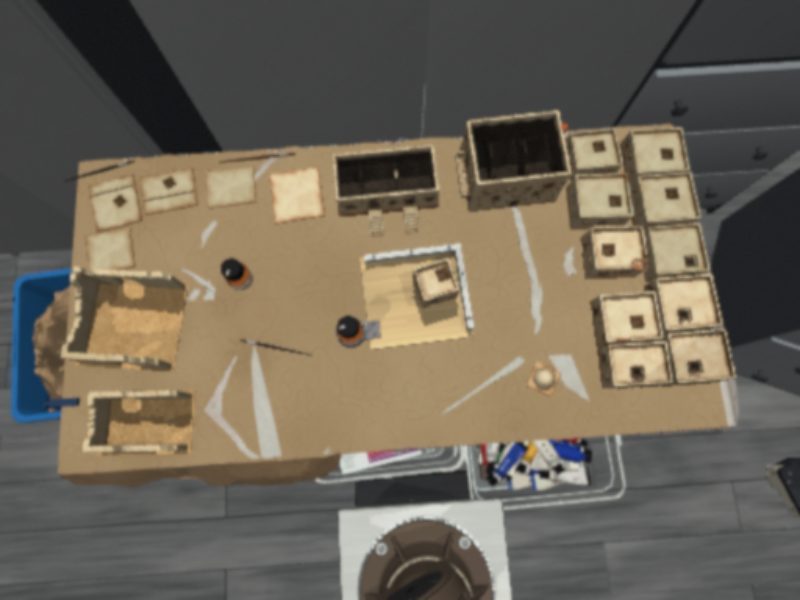

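View pics/s1.png

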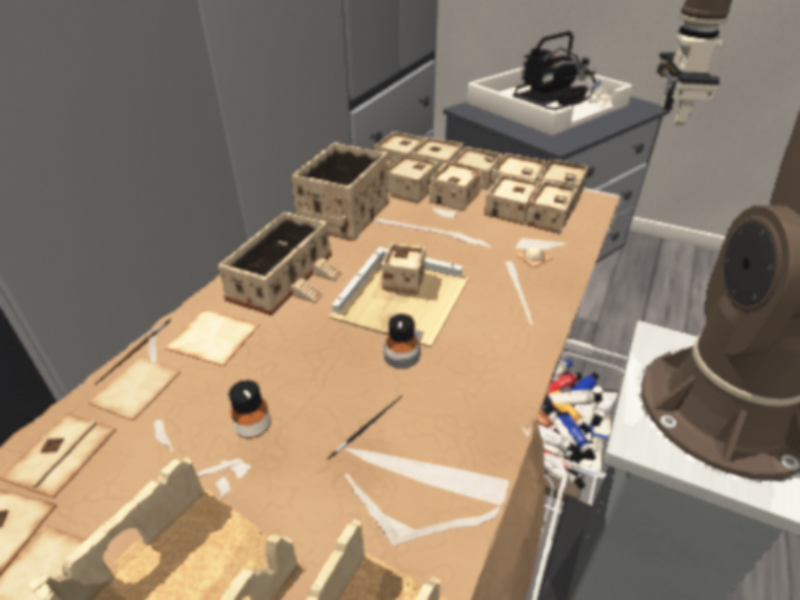

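The top view (800x600 scaling) has the house at about (435,282), fences along the back (360–460,250) and right (465,245–325). The ring pot is at (350,330), the spare at (235,272) and the brush at (275,347). The dome is at (543,378), and the network's points agree with all of these. Next I'll move over the jig for a close look.

```bash
cat >> h.py <<'E'
from scipy.spatial.transform import Rotation as R
def Rdown(yaw):  # jaws (tool z) along world direction yaw, tool x down
    z=np.array([np.cos(yaw),np.sin(yaw),0]); x=np.array([0,0,-1.]); return np.c_[x,np.cross(z,x),z]
def plan(p,yaw,q=None):
    """grasp point p, jaw yaw(deg): total tool shift mm (current axes) and turn deg"""
    s=arm.observe(); R0=R.from_rotvec(s["ee_rot"]).as_matrix()
    t=np.array(p)+[0,0,.159]
    sh=R0.T@(t-s["position"])*1000; rv=R.from_matrix(R0.T@Rdown(np.radians(yaw))).as_rotvec(degrees=True)
    print("shift",sh.round(1),"turn",rv.round(1))
def st():
    s=arm.observe(); R0=R.from_rotvec(s["ee_rot"]).as_matrix()
    print("t",s["clock"],"grasp",(s["position"]+.159*R0[:,0]).round(4),"x",R0[:,0].round(3),"jawyaw",np.degrees(np.arctan2(R0[1,2],R0[0,2])).round(2),"F",s["force"].round(1),"M",s["ft_torque"].round(2),"w",round(s["width"]*91.8,1),"q",s["joints"].round(2))
E
python3 - <<'E'
from h import *
st()
i=get_image("wrist"); print(i["tool_from_camera"].round(3)); print(i["K"])
for y in (90,0,-90): plan([.54,-.03,.22],y)
E
```

```text
t 1.0 grasp [ 0.1953 -0.5937  0.2458] x [-0. -0. -1.] jawyaw -71.8 F [-0.6  0.3  0.5] M [ 0.02  0.06 -0.04] w 91.9 q [ 1.15  0.43  0.03  1.57 -0.01  1.13 -0.08]
[[-0.    -0.302  0.953  0.021]
 [ 0.001 -0.953 -0.302  0.083]
 [ 1.     0.     0.001  0.   ]
 [ 0.     0.     0.     1.   ]]
[[297.31863964   0.         247.2018161 ]
 [  0.         297.31863964 193.05119145]
 [  0.           0.           1.        ]]
shift [  25.7  503.6 -427.8] turn [-161.8    0.     0. ]
shift [  25.7  503.6 -427.8] turn [-71.8   0.    0. ]
shift [  25.7  503.6 -427.8] turn [18.2  0.  -0. ]
```

Request:
arm_command(motion=[[91.8,0,0,0,-10.3,0,0],[91.8,0,0,0,-10.3,0,0],[91.8,0,0,0,-10.3,0,0],[91.8,0,0,0,-10.3,0,0]])

```text
clock: 1.55
position: [0.1952, -0.5937, 0.4047]
ee_rot: [0.414, 1.531, -0.414]
force: [0.2, 0.6, -0.5]
width: 1.001
```

Request:
arm_command(motion=[[91.8,0,0,0,-10.3,0,0],[91.8,0,0,0,-10.3,0,0],[91.8,0,0,0,-10,0,0],[91.8,2,30,18,0,0,0],[91.8,2,46,28,0,0,0]])

```text
clock: 2.17
position: [0.2406, -0.518, 0.4004]
ee_rot: [0.002, 1.571, -0.003]
force: [0.6, -0.4, 0.3]
width: 1.004
```

Request:
arm_command(motion=[[60,2,46,28,0,0,0],[40,2,46,28,0,0,0],[20,2,46,28,0,0,0],[0,2,46,28,0,0,0],[0,2,46,28,0,0,0]])

```text
clock: 2.8
position: [0.3819, -0.2862, 0.391]
ee_rot: [-0.0, 1.57, -0.001]
force: [0.8, 0.5, 0.9]
width: 0.507
```

Request:
arm_command(motion=[[0,2,46,28,0,0,0],[0,2,46,28,0,0,0],[0,2,46,28,0,0,0],[0,2,46,28,0,0,0],[0,0,46,28,0,0,0]])

```text
clock: 3.42
position: [0.522, -0.0563, 0.3828]
ee_rot: [0.0, 1.571, -0.001]
force: [0.4, -0.7, 0.4]
width: 0.011
```

Request:
arm_command(motion=[[0,0,28,18,0,0,0],[0,0,0,0,0,0,0]])

```text
clock: 3.68
position: [0.5402, -0.0268, 0.3828]
ee_rot: [-0.002, 1.57, 0.005]
force: [-0.3, -0.3, 0.2]
width: 0.003
```

```bash
python3 - <<'E'
from h import *
st()
i=save("wrist","pics/w0.png")
im=i["frame"]; cv2.imwrite("pics/w1.png",cv2.cvtColor(cv2.resize(im,(800,600)),cv2.COLOR_RGB2BGR))
for t in ["fence_corner","pot_ring","house_mid","pot_1_mouth","cap_1_mid","cap_1_mark"]:
        print(t,[(np.round(r["point"],4).tolist(),round(r["p"],2)) for r in pinpoint("wrist",t)][:3])
E
```

```text
t 3.675 grasp [ 0.5403 -0.0266  0.2238] x [ 0.001  0.002 -1.   ] jawyaw 0.26 F [-0.3 -0.3  0.2] M [-0.04 -0.09  0.03] w 0.3 q [ 0.36  0.37 -0.54  1.78  0.22  1.05 -0.25]
fence_corner [([0.6585, -0.1123, 0.011], 0.56)]
pot_ring []
house_mid [([0.583, -0.0644, 0.0414], 0.65)]
pot_1_mouth []
cap_1_mid []
cap_1_mark []
```

View pics/w1.png

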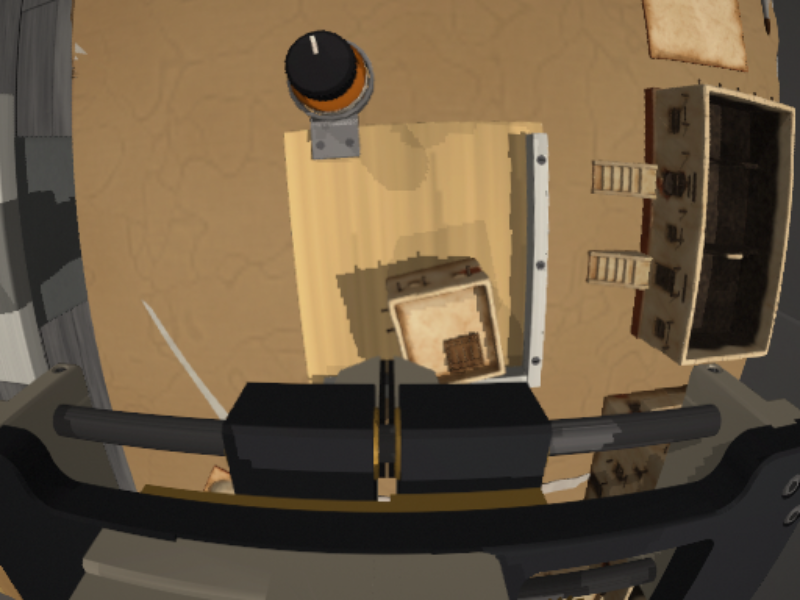

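The wrist view shows the house at (445,325), turned about 0.2–0.25 rad, with the back fence at x≈540. The ring pot's cap is at (322,65), its white mark pointing +y. Next I'll fit edges from the range data.

```bash
cat >> h.py <<'E'
def cloud(n):
    s=arm.observe(); i=get_image(n); z=i["range_z"].astype(float); K=i["K"]; v,u=np.mgrid[:384,:512]
    a=(u-K[0,2])/K[0,0]; b=(v-K[1,2])/K[1,1]
    if n=="wrist":
        th=np.hypot(a,b); k=np.where(th>1e-9,np.tan(np.minimum(th,1.4))/np.maximum(th,1e-9),1); a,b=a*k,b*k
        T=i["tool_from_camera"]; R0=R.from_rotvec(s["ee_rot"]).as_matrix(); Q=R0@T[:3,:3]; o=s["position"]+R0@T[:3,3]
    else: Q,o=i["rotation"],i["origin"]
    P=np.stack([a*z,b*z,z],-1)@Q.T+o; P[z<=0]=np.nan
    return P,i["frame"]
def box(P,x,y,z):
    m=np.ones(P.shape[:2],bool)
    for k,r in enumerate((x,y,z)): m&=(P[...,k]>r[0])&(P[...,k]<r[1])
    return m
def fence(P):  # inner edge of +x fence top
    q=P[box(P,(.62,.72),(-.10,.10),(.025,.035))]; e=[]
    for y in np.arange(-.1,.1,.006):
        w=q[abs(q[:,1]-y)<.003]
        if len(w)>2: e.append((y,np.percentile(w[:,0],5),np.percentile(w[:,0],95)))
    e=np.array(e); m=abs(e[:,1]-np.median(e[:,1]))<.012
    f=np.polyfit(e[m,0],e[m,1],1); g=np.polyfit(e[m,0],e[m,2],1); return f,g,m.sum()
def house(P):
    q=P[box(P,(.52,.69),(-.13,.0),(.055,.09))]
    r=cv2.minAreaRect((q[:,:2]*1000).astype(np.float32)); return r,np.percentile(q[:,2],[5,50,95]),len(q)
E
python3 - <<'E'
from h import *
P,f=cloud("wrist")
print(fence(P)); print(house(P))
q=P[box(P,(.44,.56),(.06,.18),(.074,.09))]; print("cap",len(q),q.mean(0),cv2.minEnclosingCircle((q[:,:2]*1000).astype(np.float32)))
m=box(P,(.44,.56),(.06,.18),(.074,.09))&(f.min(-1)>150); print("mark",P[m].mean(0) if m.any() else None)
b=P[box(P,(.45,.65),(-.05,.09),(-.01,.015))]; print("board/table z",np.histogram(b[:,2],np.arange(-.01,.016,.002)))
P,f=cloud("top"); print(fence(P)); print(house(P)); q=P[box(P,(.44,.56),(.06,.18),(.074,.09))]; print("cap",len(q),q.mean(0))
E
```

```text
(array([-0.05578903,  0.65163403]), array([-0.05563217,  0.66255559]), np.int64(31))
(((580.7155151367188, -61.4107666015625), (75.84449768066406, 80.79447174072266), 14.731142044067383), array([0.05768368, 0.05947575, 0.07008589]), 4135)
cap 1493 [0.50021644 0.11620987 0.07881864] ((499.7237548828125, 117.01722717285156), 22.209848403930664)
mark [0.49696083 0.12839093 0.08021389]
board/table z (array([   0,    0,    0,    7,  791,  785,   12,   41, 5592, 8923,  465,
        527]), array([-0.01 , -0.008, -0.006, -0.004, -0.002,  0.   ,  0.002,  0.004,
        0.006,  0.008,  0.01 ,  0.012,  0.014]))Traceback (most recent call last):
  File "<stdin>", line 7, in <module>
  File "h.py", line 24, in cloud
    P=np.stack([a*z,b*z,z],-1)@Q.T+o; P[z<=0]=np.nan
      ~~~~~~~~~~~~~~~~~~~~~~~~~~~~^~
ValueError: operands could not be broadcast together with shapes (384,512) (3,)
```

Request:
arm_command(motion=[[0,0,29,39,-3,0,0],[0,40,0,0,0,0,0],[0,45,0,0,0,0,0],[0,45,0,0,0,0,0],[0,35,0,0,0,0,0]], newtons=20)

```text
clock: 4.75
position: [0.5778, -0.0012, 0.216]
ee_rot: [-0.041, 1.571, 0.041]
force: [0.8, -0.2, 0.3]
width: 0.005
```

Request:
arm_command(motion=[[0,18,0,0,0,0,0],[0,0,0,0,0,0,0]])

```text
clock: 5.0
position: [0.578, -0.0009, 0.1991]
ee_rot: [-0.041, 1.572, 0.041]
force: [1.2, 0.1, 1.0]
width: 0.005
```

```bash
sed -i 's/else: Q,o=.*/else: Q,o=i["rotation"],i["origin"]; Q=R.from_rotvec(Q).as_matrix() if np.ndim(Q)==1 else Q/' h.py
cat >> h.py <<'E'
C=np.array([.6582,-.1135]); J=np.radians(3.2); RJ=np.array([[np.cos(J),-np.sin(J)],[np.sin(J),np.cos(J)]])
def rel(): 
    s=arm.observe(); R0=R.from_rotvec(s["ee_rot"]).as_matrix(); g=s["position"]+.159*R0[:,0]
    print("grasp rel corner, jig axes mm",(RJ.T@(g[:2]-C)*1000).round(1),"F jig",(RJ.T@s["force"][:2]).round(2))
E
python3 - <<'E'
from h import *
st(); rel()
i=get_image("top"); print(np.shape(i["rotation"]),np.shape(i["origin"]),np.shape(i["range_z"]))
E
```

```text
t 5.0 grasp [ 0.5777 -0.0009  0.0401] x [-0.002 -0.    -1.   ] jawyaw 3.0 F [1.2 0.1 1. ] M [ 0.01 -0.03  0.  ] w 0.5 q [ 0.22  0.65 -0.45  1.86  0.4   0.73 -0.4 ]
grasp rel corner, jig axes mm [-74.  116.9] F jig [1.16 0.04]
(3,) (3,) (384, 512)
```

Request:
arm_command(motion=[[0,0,-5,0,0,0,0],[0,0,-5,0,0,0,0],[0,0,-5,0,0,0,0],[0,0,-5,0,0,0,0],[0,0,-4,0,0,0,0]])

```text
clock: 5.68
position: [0.5796, -0.025, 0.1998]
ee_rot: [-0.041, 1.57, 0.041]
force: [0.3, 1.6, 1.3]
width: 0.005
```

Request:
arm_command(motion=[[0,0,-2,0,0,0,0],[0,0,-2,0,0,0,0],[0,0,0,0,0,0,0]])

```text
clock: 6.05
position: [0.58, -0.0282, 0.1999]
ee_rot: [-0.041, 1.569, 0.042]
force: [2.1, 3.9, 1.8]
width: 0.005
```

```bash
python3 - <<'E'
from h import *
st(); rel(); P,f=cloud("wrist"); print(house(P),fence(P))
cv2.imwrite("pics/w2.png",cv2.cvtColor(cv2.resize(f,(800,600)),cv2.COLOR_RGB2BGR))
E
```

```text
t 6.05 grasp [ 0.5802 -0.0281  0.0409] x [ 0.001  0.001 -1.   ] jawyaw 3.04 F [2.1 3.9 1.8] M [ 0.6  -0.54  0.07] w 0.4 q [ 0.27  0.65 -0.45  1.85  0.41  0.73 -0.35]
grasp rel corner, jig axes mm [-73.1  89.6] F jig [2.3  3.77]
(((620.2893676757812, -33.311397552490234), (83.36869812011719, 59.37247085571289), 4.126839637756348), array([0.05671286, 0.06731596, 0.08937017]), 525) (array([-0.06025644,  0.65180807]), array([-0.05821226,  0.66276647]), np.int64(26))
```

View pics/w2.png

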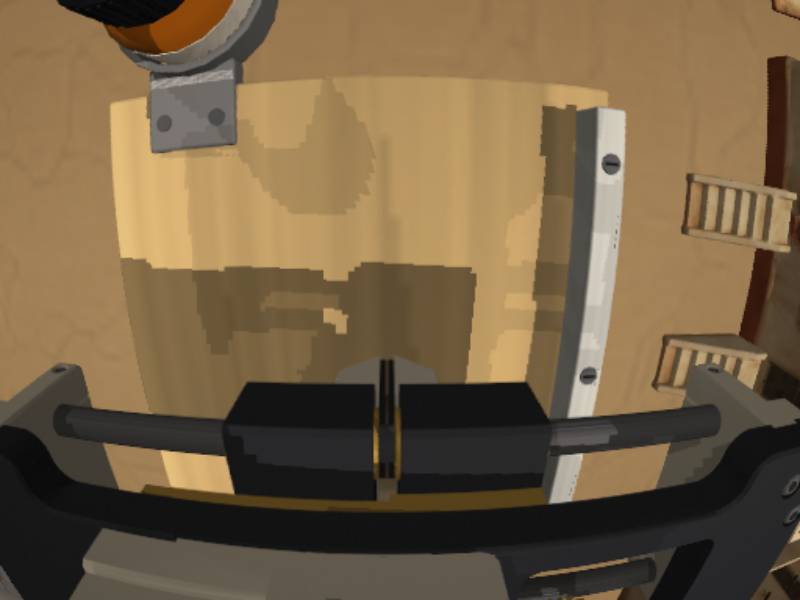

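The house is hidden under the gripper here; only the fence and board are visible. I'll keep pushing gently by force.

Request:
arm_command(motion=[[0,0,-2,0,0,0,0],[0,0,0,0,0,0,0]])

```text
clock: 6.35
position: [0.5807, -0.0292, 0.2003]
ee_rot: [-0.041, 1.568, 0.044]
force: [4.3, 6.4, 1.3]
width: 0.007
```

Request:
arm_command(motion=[[0,0,-2,0,0,0,0],[0,0,0,0,0,0,0]])

```text
clock: 6.6
position: [0.5814, -0.0302, 0.2007]
ee_rot: [-0.041, 1.566, 0.046]
force: [5.9, 10.0, 1.8]
width: 0.005
```

```bash
python3 - <<'E'
from h import *
st(); rel()
E
```

```text
t 6.6 grasp [ 0.5821 -0.0296  0.0417] x [ 0.005  0.003 -1.   ] jawyaw 3.15 F [ 5.9 10.   1.8] M [ 2.01 -1.34  0.28] w 0.5 q [ 0.27  0.65 -0.45  1.85  0.4   0.73 -0.35]
grasp rel corner, jig axes mm [-71.3  88. ] F jig [6.46 9.69]
```

Request:
arm_command(motion=[[0,0,10,0,0,0,0],[0,-30,20,-10,0,0,0],[0,-45,30,-30,0,0,0],[0,-45,30,-30,0,0,0],[0,-40,0,0,0,0,0]])

```text
clock: 7.22
position: [0.5025, 0.0556, 0.3609]
ee_rot: [-0.045, 1.573, 0.043]
force: [1.4, -0.1, 0.4]
width: 0.005
```

Request:
arm_command(motion=[[0,-10,0,0,0,0,0],[0,0,0,0,0,0,0]])

```text
clock: 7.48
position: [0.5052, 0.0529, 0.3695]
ee_rot: [-0.041, 1.571, 0.039]
force: [0.3, 0.3, 0.2]
width: 0.006
```

```bash
python3 - <<'E'
from h import *
st(); rel(); P,f=cloud("wrist"); r=house(P); print(r,fence(P)); print(RJ.T@(np.array(r[0][0])/1000-C))
cv2.imwrite("pics/w3.png",cv2.cvtColor(cv2.resize(f,(800,600)),cv2.COLOR_RGB2BGR))
E
```

```text
t 7.475 grasp [0.5051 0.0527 0.2105] x [-0.    -0.001 -1.   ] jawyaw 2.93 F [0.3 0.3 0.2] M [-0.05 -0.1   0.04] w 0.6 q [ 0.24  0.34 -0.58  1.86  0.22  1.   -0.38]
grasp rel corner, jig axes mm [-143.5  174.5] F jig [0.31 0.27]Traceback (most recent call last):
  File "<stdin>", line 2, in <module>
  File "h.py", line 39, in house
    r=cv2.minAreaRect((q[:,:2]*1000).astype(np.float32)); return r,np.percentile(q[:,2],[5,50,95]),len(q)
                                                                   ~~~~~~~~~~~~~^^^^^^^^^^^^^^^^^^
    return _quantile_unchecked(
        a, q, axis, out, overwrite_input, method, keepdims, weights)
    return _ureduce(a,
                    func=_quantile_ureduce_func,
    ...<5 lines>...
                    overwrite_input=overwrite_input,
                    method=method)
    r = func(a, **kwargs)
    result = _quantile(arr,
                       quantiles=q,
    ...<2 lines>...
                       out=out,
                       weights=wgt)
    slices_having_nans = np.isnan(arr[-1, ...])
                                  ~~~^^^^^^^^^
IndexError: index -1 is out of bounds for axis 0 with size 0
```

```bash
python3 - <<'E'
from h import *
P,f=cloud("top"); r=house(P); print(r,fence(P)); print(RJ.T@(np.array(r[0][0])/1000-C))
c=f[140:240,210:330]
cv2.imwrite("pics/t3.png",cv2.cvtColor(cv2.resize(c,(720,600),interpolation=cv2.INTER_CUBIC),cv2.COLOR_RGB2BGR))
for c in("top","scene"): print([(np.round(r["point"],4),r["p"]) for r in (get_image(c) and pinpoint(c,"house_mid"))])
plan([.55,-.05,.21],-86.8)
E
```

```text
(((605.2940673828125, -108.64509582519531), (35.56615447998047, 15.664617538452148), 33.636619567871094), array([0.05688317, 0.06665615, 0.0725985 ]), 38) (array([0.18328728, 0.67055871]), array([-0.05731506,  0.65721461]), np.int64(5))
[-0.05255243  0.00780062]
[]
[(array([ 0.5828, -0.0811,  0.0394]), 0.71)]
shift [  -0.5 -105.5   39.4] turn [89.8 -0.1  0.1]
```

View pics/t3.png

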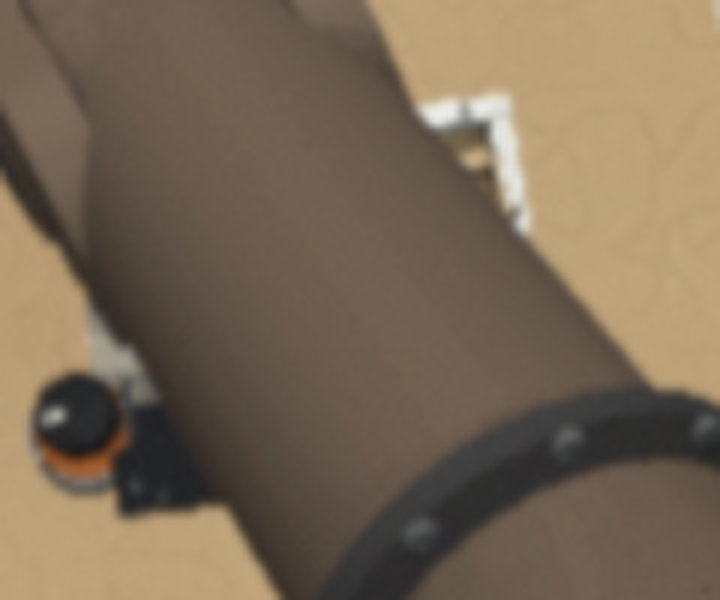

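The arm blocks the top camera, leaving only the ring pot and the fence corner visible. The scene network puts the house's y at its flush value. I'll turn the gripper so the wrist camera looks along +x, ahead of the push.

Request:
arm_command(motion=[[0,0,0,0,10,0,0],[0,0,0,0,10,0,0],[0,0,0,0,10,0,0],[0,0,0,0,10,0,0],[0,0,0,0,10,0,0]])

```text
clock: 8.4
position: [0.5052, 0.0535, 0.3691]
ee_rot: [0.645, 1.474, -0.646]
force: [-0.6, 0.8, 0.9]
width: 0.001
```

Request:
arm_command(motion=[[0,0,0,0,10,0,0],[0,0,0,0,10,0,0],[0,0,0,0,10,0,0],[0,0,0,0,9.8,0,0]])

```text
clock: 8.9
position: [0.5052, 0.0535, 0.3691]
ee_rot: [1.171, 1.233, -1.173]
force: [-0.0, -0.5, 0.0]
width: 0.006
```

Request:
arm_command(motion=[[0,0,0,45,0,0,0],[0,0,0,45,0,0,0],[0,0,0,45,0,0,0],[0,0,0,0,0,0,0]])

```text
clock: 9.4
position: [0.5126, -0.0853, 0.3689]
ee_rot: [1.171, 1.232, -1.174]
force: [-0.1, 0.4, -0.9]
width: 0.005
```

```bash
python3 - <<'E'
from h import *
st(); rel(); P,f=cloud("wrist")
cv2.imwrite("pics/w3.png",cv2.cvtColor(cv2.resize(f,(800,600)),cv2.COLOR_RGB2BGR))
plan([.5163,-.084,.04],-86.8)
r=house(P); print(r); print(RJ.T@(np.array(r[0][0])/1000-C))
E
```

```text
t 9.4 grasp [ 0.5124 -0.0855  0.2099] x [-0.001 -0.002 -1.   ] jawyaw -87.16 F [-0.1  0.4 -0.9] M [ 0.08  0.02 -0.03] w 0.5 q [ 0.21  0.31 -0.19  1.86  0.07  0.98 -1.53]
grasp rel corner, jig axes mm [-144.    36.1] F jig [-0.09  0.39]
shift [170.    3.7   1.3] turn [-0.2  0.   0.1]
(((581.4639282226562, -78.322509765625), (77.08106231689453, 87.16930389404297), 5.850736618041992), array([0.0575743 , 0.05935166, 0.07016839]), 5855)
[-0.07465276  0.03940616]
```

View pics/w3.png

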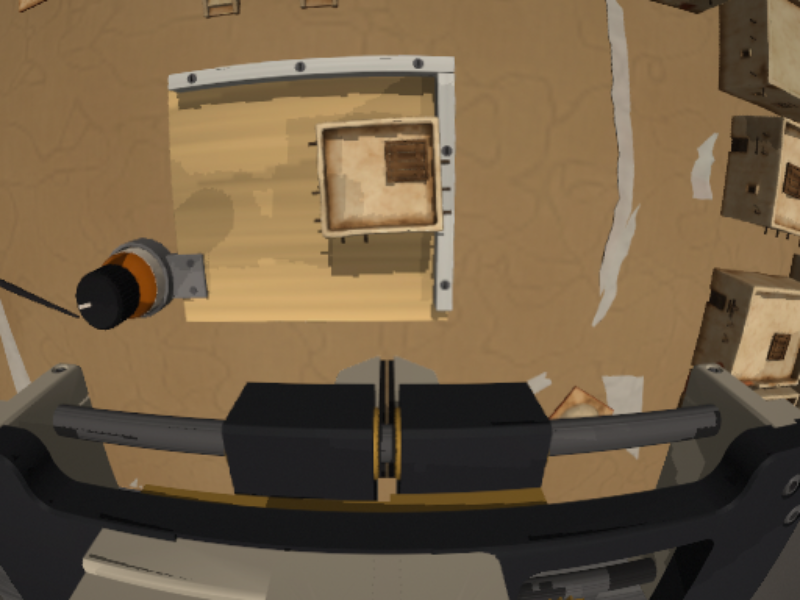

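The wrist view shows the house at (380,178), nearly flush on the right (-y) fence and about 35 mm short of the back fence. Next I'll descend and push in +x.

Request:
arm_command(motion=[[0,45,0,0,0,0,0],[0,45,0,0,0,0,0],[0,45,0,0,0,0,0],[0,35,0,-1,0,0,0],[0,0,15,0,0,0,0]])

```text
clock: 10.07
position: [0.5264, -0.0779, 0.1974]
ee_rot: [1.164, 1.242, -1.171]
force: [-0.3, -0.1, 0.5]
width: 0.007
```

Request:
arm_command(motion=[[0,0,8,0,0,0,0],[0,0,8,0,0,0,0],[0,0,8,0,0,0,0],[0,0,7,0,0,0,0],[0,0,5,0,0,0,0]])

```text
clock: 10.7
position: [0.5641, -0.0774, 0.2]
ee_rot: [1.168, 1.235, -1.168]
force: [-3.3, 0.9, 2.7]
width: 0.002
```

```bash
python3 - <<'E'
from h import *
st(); rel()
E
```

```text
t 10.7 grasp [ 0.5641 -0.0774  0.041 ] x [ 0. -0. -1.] jawyaw -86.8 F [-3.3  0.9  2.7] M [0.07 0.53 0.1 ] w 0.2 q [ 0.16  0.6  -0.16  1.9   0.15  0.66 -1.61]
grasp rel corner, jig axes mm [-91.9  41.2] F jig [-3.28  1.06]
```

Request:
arm_command(motion=[[0,0,3,1,0,0,0],[0,0,3,1,0,0,0],[0,0,0,0,0,0,0]])

```text
clock: 11.08
position: [0.5702, -0.0793, 0.1998]
ee_rot: [1.168, 1.234, -1.168]
force: [-0.1, 0.6, -0.3]
width: 0.003
```

Request:
arm_command(motion=[[0,0,3,0,0,0,0],[0,0,0,0,0,0,0]])

```text
clock: 11.32
position: [0.5732, -0.079, 0.1998]
ee_rot: [1.168, 1.234, -1.168]
force: [-0.6, 0.9, -0.0]
width: 0.008
```

```bash
python3 - <<'E'
from h import *
st(); rel()
E
```

```text
t 11.325 grasp [ 0.5733 -0.079   0.0408] x [ 0.001 -0.    -1.   ] jawyaw -86.81 F [-0.6  0.9 -0. ] M [0.05 0.01 0.03] w 0.7 q [ 0.16  0.61 -0.16  1.88  0.15  0.67 -1.6 ]
grasp rel corner, jig axes mm [-82.9  39.2] F jig [-0.55  0.9 ]
```

Request:
arm_command(motion=[[0,0,2,0,0,0,0],[0,0,0,0,0,0,0]])

```text
clock: 11.58
position: [0.5738, -0.0791, 0.1996]
ee_rot: [1.166, 1.237, -1.17]
force: [-6.8, -1.5, 5.0]
width: 0.004
```

Request:
arm_command(motion=[[0,0,2,0,0,0,0],[0,0,0,0,0,0,0]])

```text
clock: 11.82
position: [0.5744, -0.0791, 0.1993]
ee_rot: [1.165, 1.239, -1.173]
force: [-12.5, -0.8, 9.2]
width: 0.006
```

```bash
python3 - <<'E'
from h import *
st(); rel(); P,f=cloud("wrist")
cv2.imwrite("pics/w4.png",cv2.cvtColor(cv2.resize(f,(800,600)),cv2.COLOR_RGB2BGR))
E
```

```text
t 11.825 grasp [ 0.5734 -0.0792  0.0403] x [-0.006 -0.001 -1.   ] jawyaw -86.81 F [-12.5  -0.8   9.2] M [-0.05  2.23  0.12] w 0.5 q [ 0.15  0.61 -0.16  1.87  0.15  0.68 -1.6 ]
grasp rel corner, jig axes mm [-82.8  39. ] F jig [-12.48  -0.09]
```

View pics/w4.png

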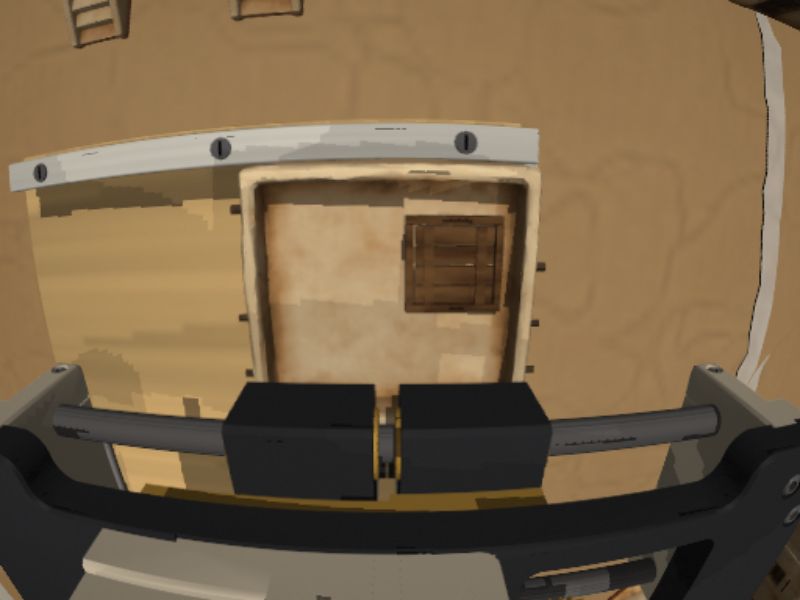

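The wrist view shows the house against the back fence, with its front wall (240–540,170) parallel to the fence's inner edge, and close to the -y side. I'll retreat, then press it in -y from its +y face.

Request:
arm_command(motion=[[0,0,-8,0,0,0,0],[0,-10,-6,0,0,0,0],[0,-35,0,0,0,0,0],[0,-20,10,-25,0,0,0],[0,0,20,-40,0,0,0]])

```text
clock: 12.5
position: [0.59, -0.0139, 0.2676]
ee_rot: [1.172, 1.229, -1.168]
force: [0.5, -0.5, -0.1]
width: 0.005
```

Request:
arm_command(motion=[[0,0,29,-24,0,0,0],[0,25,0,0,0,0,0],[0,40,0,0,0,0,0],[0,0,0,0,0,0,0]])

```text
clock: 13.0
position: [0.6155, 0.0127, 0.1979]
ee_rot: [1.165, 1.238, -1.171]
force: [0.1, 0.2, 0.6]
width: 0.004
```

```bash
python3 - <<'E'
from h import *
st(); rel()
E
```

```text
t 13.0 grasp [0.6148 0.0126 0.0389] x [-0.005 -0.    -1.   ] jawyaw -86.78 F [0.1 0.2 0.6] M [0.05 0.06 0.05] w 0.3 q [ 0.    0.66 -0.16  1.78  0.15  0.72 -1.75]
grasp rel corner, jig axes mm [-36.3 128.3] F jig [0.1 0.2]
```

Request:
arm_command(motion=[[0,0,0,8,0,0,0],[0,0,0,8,0,0,0],[0,0,0,8,0,0,0],[0,0,0,5,0,0,0],[0,0,0,2,0,0,0]])

```text
clock: 13.62
position: [0.6185, -0.0188, 0.1999]
ee_rot: [1.168, 1.235, -1.168]
force: [0.2, -0.5, 0.9]
width: 0.001
```

Request:
arm_command(motion=[[0,0,0,2,0,0,0],[0,0,0,0,0,0,0]])

```text
clock: 13.88
position: [0.6186, -0.0202, 0.1997]
ee_rot: [1.168, 1.235, -1.168]
force: [0.3, 0.4, -0.1]
width: 0.008
```

```bash
python3 - <<'E'
from h import *
st(); rel()
E
```

```text
t 13.875 grasp [ 0.6186 -0.0202  0.0407] x [-0.  0. -1.] jawyaw -86.79 F [ 0.3  0.4 -0.1] M [ 0.09 -0.    0.04] w 0.7 q [ 0.06  0.66 -0.16  1.77  0.15  0.73 -1.7 ]
grasp rel corner, jig axes mm [-34.3  95.4] F jig [0.35 0.42]
```

Request:
arm_command(motion=[[0,0,0,2,0,0,0],[0,0,0,0,0,0,0]])

```text
clock: 14.12
position: [0.6186, -0.021, 0.1998]
ee_rot: [1.168, 1.237, -1.166]
force: [-0.6, 4.5, 1.4]
width: 0.006
```

Request:
arm_command(motion=[[0,0,0,2,0,0,0],[0,0,0,0,0,0,0]])

```text
clock: 14.38
position: [0.6187, -0.0215, 0.2]
ee_rot: [1.168, 1.239, -1.165]
force: [-3.0, 9.7, 4.6]
width: 0.004
```

Request:
arm_command(motion=[[0,0,0,2,0,0,0],[0,0,0,0,0,0,0]])

```text
clock: 14.62
position: [0.6187, -0.0219, 0.2002]
ee_rot: [1.168, 1.241, -1.163]
force: [-5.1, 14.9, 6.7]
width: 0.003
```

```bash
python3 - <<'E'
from h import *
st(); rel()
E
```

```text
t 14.625 grasp [ 0.6186 -0.0211  0.0412] x [-0.     0.005 -1.   ] jawyaw -86.57 F [-5.1 14.9  6.7] M [ 2.47  0.78 -0.07] w 0.3 q [ 0.06  0.66 -0.17  1.77  0.15  0.73 -1.69]
grasp rel corner, jig axes mm [-34.3  94.4] F jig [-4.21 15.16]
```

Request:
arm_command(motion=[[0,0,0,-10,0,0,0],[0,-5,0,-10,0,0,0],[0,-45,0,-10,0,0,0],[0,-60,-20,0,0,0,0],[0,-50,-45,30,0,0,0]])

```text
clock: 15.25
position: [0.5613, -0.023, 0.3542]
ee_rot: [1.168, 1.235, -1.162]
force: [0.7, -0.7, 0.1]
width: 0.003
```

Request:
arm_command(motion=[[0,0,-30,30,0,0,0],[0,0,0,24,0,0,0],[0,0,0,0,0,0,0],[0,0,0,0,0,0,0]])

```text
clock: 15.75
position: [0.5341, -0.0797, 0.3515]
ee_rot: [1.168, 1.235, -1.167]
force: [0.5, 0.5, 0.0]
width: 0.003
```

```bash
cat >> h.py <<'E'
def housefit(P):  # inner rim top of house; edges per side in jig axes
    Q=P.copy(); Q[...,:2]=((P[...,:2]-C)@RJ)*1000; Q[...,2]*=1000
    m=(Q[...,2]>66)&(Q[...,2]<75)&(abs(Q[...,0]+45)<75)&(abs(Q[...,1]-45)<75); q=Q[m]
    print("n",len(q),"ext",np.percentile(q[:,0],[1,99]).round(1),np.percentile(q[:,1],[1,99]).round(1))
    for ax,nm in ((0,"x"),(1,"y")):
        o=q[:,1-ax]; c=np.arange(np.percentile(o,15),np.percentile(o,85),3.)
        for pc in (3,97):
            e=np.array([(b,np.percentile(q[abs(o-b)<2][:,ax],pc)) for b in c if (abs(o-b)<2).sum()>4])
            k=np.polyfit(e[:,0],e[:,1],1); r=abs(e[:,1]-np.polyval(k,e[:,0])); g=r<=np.percentile(r,75); k=np.polyfit(e[g,0],e[g,1],1)
            print(nm,"lo" if pc<50 else "hi","edge at mid %.1f"%np.polyval(k,np.mean(e[:,0])),"slope deg %.2f"%np.degrees(np.arctan(k[0])),"rms %.1f"%np.sqrt(np.mean((e[g,1]-np.polyval(k,e[g,0]))**2)))
E
python3 - <<'E'
from h import *
st(); rel(); P,f=cloud("wrist"); print(fence(P)); housefit(P)
cv2.imwrite("pics/w5.png",cv2.cvtColor(cv2.resize(f[30:230,80:350],(800,592),interpolation=cv2.INTER_CUBIC),cv2.COLOR_RGB2BGR))
print([(np.round(r["point"],4),r["p"]) for t in ("house_mid","fence_corner") for r in pinpoint("wrist",t)])
E
```

```text
t 15.75 grasp [ 0.5341 -0.0797  0.1925] x [ 0.  0. -1.] jawyaw -86.77 F [0.5 0.5 0. ] M [0.06 0.05 0.04] w 0.3 q [ 0.19  0.36 -0.18  1.84  0.08  0.95 -1.54]
grasp rel corner, jig axes mm [-122.    40.7] F jig [0.55 0.48]
(array([-0.09786896,  0.65344747]), array([-0.05844773,  0.66300312]), np.int64(31))
n 1426 ext [-70.   -0.7] [ 1.3 74.7]
x lo edge at mid -69.4 slope deg -0.45 rms 0.4
x hi edge at mid -1.1 slope deg 0.54 rms 0.3
y lo edge at mid 1.8 slope deg 0.03 rms 0.2
y hi edge at mid 74.4 slope deg 0.57 rms 0.2
[(array([ 0.62  , -0.076 ,  0.0394]), 0.58), (array([ 0.6598, -0.1123,  0.0045]), 0.9), (array([ 0.5664, -0.0035,  0.0016]), 0.18)]
```

View pics/w5.png

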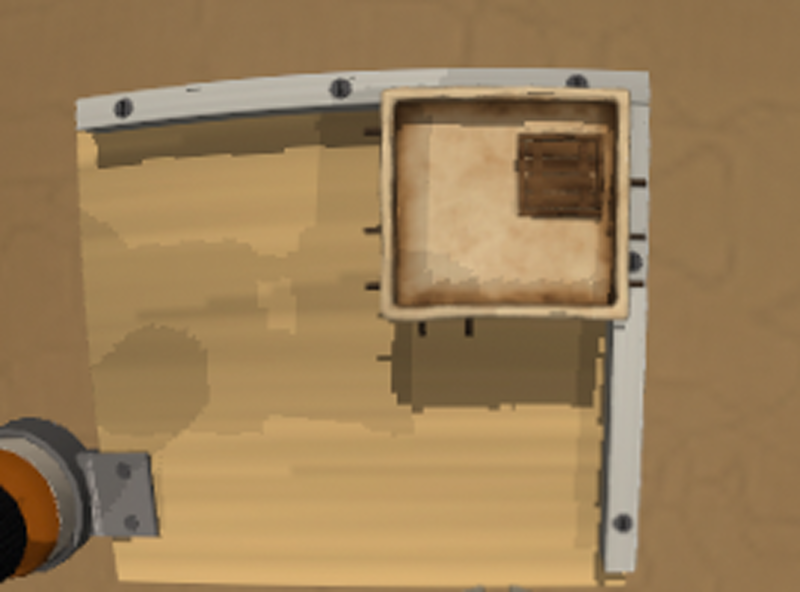

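The view shows the house tucked into the corner: back wall edge (385–628,95) along the back fence, right wall along the right fence. The fit gives its centre at (-35.4, 38.0) mm from the corner, against (-35.5, 37.4) expected, and its slopes average about 0. Now the ring pot's cap, at (0.500, 0.117).

Request:
arm_command(motion=[[0,0,0,0,-10,0,0],[0,0,0,0,-10,0,0],[0,0,0,0,-10,0,0],[20,0,0,0,-10,0,0],[40,0,0,0,-10,0,0]])

```text
clock: 16.52
position: [0.5341, -0.0797, 0.3513]
ee_rot: [0.498, 1.513, -0.497]
force: [-0.0, -0.5, 0.2]
width: 0.172
```

Request:
arm_command(motion=[[60,0,0,0,-10,0,0],[80,0,0,0,-10,0,0],[80,0,0,0,-10,0,0],[80,0,0,0,-7,0,0],[80,0,40,-7,0,0,0]])

```text
clock: 17.15
position: [0.5272, -0.0424, 0.3509]
ee_rot: [-0.001, 1.571, -0.0]
force: [-0.7, 1.6, 0.5]
width: 0.717
```

Request:
arm_command(motion=[[80,0,40,-7,0,0,0],[80,0,40,-7,0,0,0],[80,0,40,-7,0,0,0],[80,0,30,-6,0,0,0],[80,0,0,0,0,0,0]])

```text
clock: 17.77
position: [0.4984, 0.1128, 0.3516]
ee_rot: [-0.006, 1.571, 0.008]
force: [0.2, -0.5, -0.4]
width: 0.871
```

```bash
python3 - <<'E'
from h import *
st(); plan([.5,.117,.071],0); P,f=cloud("wrist")
for n in("wrist",):
  for t in("cap_1_mid","pot_ring"): print([(np.round(r["point"],4),r["p"]) for r in pinpoint(n,t)])
E
```

```text
t 17.775 grasp [0.4984 0.113  0.1926] x [ 0.     0.001 -1.   ] jawyaw 0.53 F [ 0.2 -0.5 -0.4] M [-0.05 -0.12  0.02] w 79.9 q [ 0.12  0.37 -0.58  1.88  0.24  0.96 -0.56]
shift [121.6   4.1   1.6] turn [ 0.5  0.  -0.1]
[]
[]
```

Request:
arm_command(motion=[[80,30,4,2,0,0,0],[80,40,0,0,0,0,0],[80,35,0,0,0,0,0],[80,16,0,0,0,0,0],[80,0,0,0,0,0,0]])

```text
clock: 18.55
position: [0.5012, 0.1128, 0.2299]
ee_rot: [-0.003, 1.572, 0.002]
force: [-0.5, -0.5, 0.7]
width: 0.87
```

Request:
arm_command(motion=[[38,0,0,0,0,0,0],[38,0,0,0,0,0,0],[38,0,0,0,0,0,0],[38,0,0,0,0,0,0],[38,0,0,0,0,0,0]], newtons=40)

```text
clock: 19.18
position: [0.5, 0.1135, 0.2306]
ee_rot: [-0.004, 1.573, 0.002]
force: [-6.4, -0.3, 7.9]
width: 0.464
```

```bash
python3 - <<'E'
from h import *
st()
E
```

```text
t 19.175 grasp [0.4996 0.1134 0.0716] x [-0.002 -0.001 -1.   ] jawyaw 0.23 F [-6.4 -0.3  7.9] M [-0.08  1.39  0.03] w 42.6 q [ 0.04  0.53 -0.5   2.    0.38  0.71 -0.69]
```

Request:
arm_command(motion=[[60,0,0,0,0,0,0],[60,0,4,-2,0,0,0],[60,0,0,0,0,0,0],[60,0,0,0,0,0,0]])

```text
clock: 19.68
position: [0.4992, 0.1174, 0.2304]
ee_rot: [-0.003, 1.571, 0.003]
force: [-0.0, -0.7, -0.5]
width: 0.654
```

```bash
python3 - <<'E'
from h import *
st(); plan([.5,.117,.071],0)
E
```

```text
t 19.675 grasp [0.4992 0.1174 0.0714] x [ 0. -0. -1.] jawyaw 0.21 F [-0.  -0.7 -0.5] M [-0.04 -0.11 -0.01] w 60.1 q [ 0.04  0.53 -0.5   2.    0.38  0.7  -0.7 ]
shift [ 0.4 -0.4  0.8] turn [0.2 0.  0. ]
```

Request:
arm_command(motion=[[38,0,0,0,0,0,0],[38,0,0,0,0,0,0],[38,0,0,0,0,0,0]], newtons=40)

```text
clock: 20.05
position: [0.4992, 0.1173, 0.2304]
ee_rot: [-0.003, 1.571, 0.003]
force: [0.5, 0.4, 0.5]
width: 0.459
```

Request:
arm_command(motion=[[38,0,0,0,-4,0,0],[38,0,0,0,0,0,0]])

```text
clock: 20.3
position: [0.4989, 0.1173, 0.2304]
ee_rot: [-0.057, 1.571, 0.057]
force: [-2.0, 0.3, 2.5]
width: 0.462
```

```bash
python3 - <<'E'
from h import *
st()
E
```

```text
t 20.3 grasp [0.4988 0.1173 0.0714] x [-0.001 -0.    -1.   ] jawyaw 4.18 F [-2.   0.3  2.5] M [-0.03  0.35 -0.14] w 42.4 q [ 0.05  0.54 -0.52  2.    0.4   0.71 -0.64]
```

Request:
arm_command(motion=[[38,0,0,0,-4,0,0],[38,0,0,0,-4,0,0],[38,0,0,0,0,0,0]])

```text
clock: 20.68
position: [0.4989, 0.1175, 0.2304]
ee_rot: [-0.164, 1.565, 0.166]
force: [-3.7, 1.4, 1.7]
width: 0.461
```

```bash
python3 - <<'E'
from h import *
st(); i=get_image("wrist")
P,f=cloud("top")
for c in("wrist","scene","top"):
    get_image(c); print(c,[(np.round(r["point"],4),r["p"]) for r in pinpoint(c,"cap_1_mark")])
E
```

```text
t 20.675 grasp [0.4987 0.1176 0.0714] x [-0.001  0.001 -1.   ] jawyaw 12.03 F [-3.7  1.4  1.7] M [ 0.54  0.57 -1.02] w 42.3 q [ 0.08  0.54 -0.56  1.99  0.43  0.72 -0.53]
wrist []
scene [(array([0.6178, 0.3537, 0.0789]), 0.94)]
top [(array([0.6152, 0.3541, 0.0784]), 0.57)]
```

Request:
arm_command(motion=[[38,0,0,0,6,0,0],[38,0,0,0,6,0,0],[38,0,0,0,0,0,0]])

```text
clock: 21.45
position: [0.4992, 0.1175, 0.2304]
ee_rot: [-0.004, 1.57, 0.004]
force: [-1.5, 1.3, -1.5]
width: 0.463
```

```bash
python3 - <<'E'
from h import *
st()
E
```

```text
t 21.45 grasp [0.4993 0.1175 0.0714] x [ 0.001 -0.    -1.   ] jawyaw 0.28 F [-1.5  1.3 -1.5] M [ 0.33  0.17 -0.03] w 42.5 q [ 0.04  0.53 -0.5   2.    0.39  0.7  -0.7 ]
```

Request:
arm_command(motion=[[38,0,0,0,5,0,0],[38,0,0,0,5,0,0],[38,0,0,0,0,0,0]])

```text
clock: 21.82
position: [0.4993, 0.1175, 0.2304]
ee_rot: [0.132, 1.566, -0.132]
force: [-0.9, 1.4, -1.5]
width: 0.46
```

```bash
python3 - <<'E'
from h import *
st()
E
```

```text
t 21.825 grasp [0.4993 0.1174 0.0714] x [ 0. -0. -1.] jawyaw -9.62 F [-0.9  1.4 -1.5] M [0.3  0.18 0.03] w 42.3 q [ 0.    0.52 -0.45  2.    0.35  0.69 -0.84]
```

Counter-clockwise meets a hard stop (about 1 N·m), while clockwise turns freely, so this pot has a left-hand thread. I'll keep turning clockwise.

Request:
arm_command(motion=[[38,0,0,0,9,0,0],[38,0,0,0,9,0,0],[38,0,0,0,9,0,0],[38,0,0,0,0,0,0]])

```text
clock: 22.32
position: [0.4995, 0.1175, 0.2305]
ee_rot: [0.499, 1.512, -0.5]
force: [-0.5, 1.6, -1.3]
width: 0.46
```

Request:
arm_command(motion=[[38,0,0,0,9,0,0],[38,0,0,0,9,0,0],[38,0,0,0,9,0,0],[38,0,0,0,9,0,0],[38,0,0,0,0,0,0]])

```text
clock: 22.95
position: [0.4994, 0.1173, 0.2305]
ee_rot: [0.981, 1.338, -0.981]
force: [-0.4, 0.8, -0.7]
width: 0.459
```

```bash
python3 - <<'E'
from h import *
st()
E
```

```text
t 22.95 grasp [0.4995 0.1172 0.0715] x [ 0.    -0.001 -1.   ] jawyaw -72.47 F [-0.4  0.8 -0.7] M [-0.01  0.04  0.04] w 42.1 q [-0.21  0.49 -0.16  2.02  0.13  0.65 -1.72]
```

Request:
arm_command(motion=[[38,0,0,0,6,0,0],[38,-3,0,0,0,0,0],[38,-3,0,0,0,0,0],[38,0,0,0,0,0,0]])

```text
clock: 23.45
position: [0.4994, 0.1173, 0.2368]
ee_rot: [1.062, 1.296, -1.061]
force: [-0.6, 0.1, -1.6]
width: 0.462
```

```bash
python3 - <<'E'
from h import *
st()
E
```

```text
t 23.45 grasp [0.4995 0.1173 0.0778] x [ 0.001  0.    -1.   ] jawyaw -78.65 F [-0.6  0.1 -1.6] M [0.01 0.01 0.05] w 42.4 q [-0.23  0.47 -0.13  2.02  0.1   0.66 -1.8 ]
```

Request:
arm_command(motion=[[38,-10,0,0,0,0,0],[38,-12,0,0,0,0,0],[38,-12,0,0,0,0,0],[38,-12,0,0,0,0,0],[38,-12,0,0,0,0,0]])

```text
clock: 24.08
position: [0.4992, 0.1174, 0.2954]
ee_rot: [1.064, 1.295, -1.064]
force: [0.5, 0.4, -0.4]
width: 0.463
```

Request:
arm_command(motion=[[38,-12,0,0,0,0,0],[38,0,0,0,0,0,0],[38,0,0,0,0,0,0]])

```text
clock: 24.45
position: [0.499, 0.1173, 0.3062]
ee_rot: [1.064, 1.295, -1.064]
force: [0.1, -0.5, -1.3]
width: 0.464
```

```bash
python3 - <<'E'
from h import *
st(); P,f=cloud("wrist"); g=save("scene","pics/s9.png")["frame"]
for t in("cap_1_mid","cap_1_brush_tip","pot_1_mouth","house_mid","dome_mid","brush_mid"): print(t,[(np.round(r["point"],4),round(r["p"],2)) for r in pinpoint("scene",t)])
a=cv2.resize(g[130:290,180:340],(560,560),interpolation=cv2.INTER_CUBIC)
cv2.imwrite("pics/f1.png",cv2.cvtColor(a,cv2.COLOR_RGB2BGR)); cv2.imwrite("pics/f2.png",cv2.cvtColor(cv2.resize(f,(800,600)),cv2.COLOR_RGB2BGR))
housefit(P)
E
```

```text
t 24.45 grasp [0.499  0.1172 0.1472] x [-0. -0. -1.] jawyaw -78.8 F [ 0.1 -0.5 -1.3] M [0.01 0.02 0.03] w 42.6 q [-0.22  0.37 -0.15  1.95  0.07  0.82 -1.78]
cap_1_mid [(array([0.6348, 0.3503, 0.0675]), 0.81), (array([0.637 , 0.3451, 0.0488]), 0.54)]
cap_1_brush_tip [(array([ 0.3771, -0.2713,  0.01  ]), 0.28)]
pot_1_mouth [(array([0.6351, 0.344 , 0.0621]), 0.56), (array([0.5007, 0.1166, 0.0623]), 0.35), (array([0.4983, 0.1193, 0.1286]), 0.33)]
house_mid [(array([ 0.6236, -0.0808,  0.0411]), 0.63)]
dome_mid [(array([ 0.3796, -0.2692,  0.0074]), 0.59)]
brush_mid [(array([0.4774, 0.2737, 0.0008]), 0.75), (array([0.4973, 0.1169, 0.0616]), 0.26)]
n 1137 ext [-70.1  -0.7] [ 2.5 76.1]
x lo edge at mid -69.6 slope deg -0.41 rms 0.3
x hi edge at mid -1.2 slope deg 0.41 rms 0.2
y lo edge at mid 3.2 slope deg 0.29 rms 0.3
y hi edge at mid 75.8 slope deg -0.36 rms 0.2
```

View pics/f1.png

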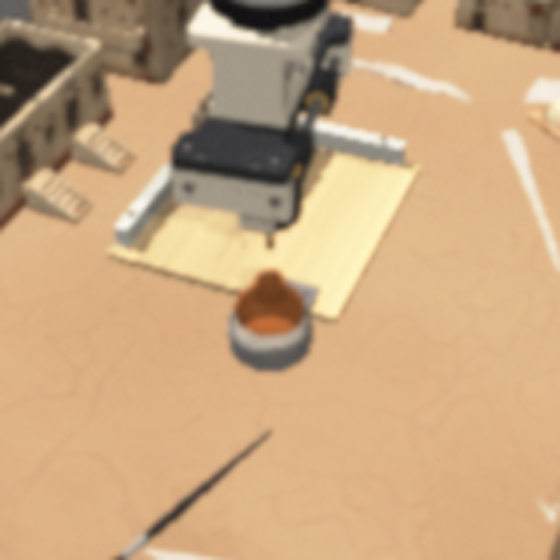

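View pics/f2.png

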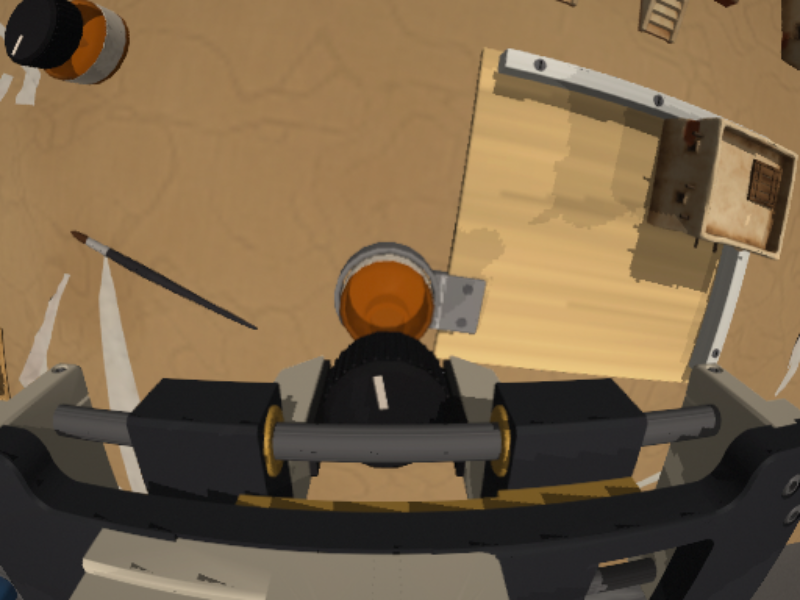

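The scene crop shows the brush tip at (270,240), clear of the open pot mouth at (272,275). The wrist view shows the cap held upright at (385,400) over the open pot. The house is still in the corner, and the spare pot is still shut at (45,35). Nothing else has moved, so I'm handing in.

```bash
python3 - <<'E'
from h import *
print(arm.sign_off()); st()
E
```

```text
the job is handed in; nothing more can be done
None
the job is handed in; nothing more can be done
```

The house is in the jig corner, and the ring pot is open with its cap held upright above it. I handed the job in after about 24.5 s.

**House:** I pushed it to the -y fence, then the +x fence, then -y again, to a firm stop of 12–15 N against each. Camera fits put its wall centre within about 1 mm of the flush position. One later view, from farther off, read about 2 mm off in y, which is within calibration error. I hadn't touched the house in between. The edge slopes scattered by about ±0.5° around zero, so it reads as square.

**Cap:** Turning counter-clockwise met a hard stop at about 1 N·m, and clockwise turned freely, so this pot has a left-hand thread. I turned it roughly 80° clockwise, and a gentle pull showed it was free.

**Finish:** The cap was lifted about 76 mm, which puts the brush tip about 28 mm above the rim. The scene picture shows the tip clear of the open mouth, but the network did not find the tip, so that check is by eye and geometry only.

**Left alone:** The spare pot is still shut. The dome and the paint brush are where they were, within measuring error.

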